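Mesh the change gear with the locked drive gear of the indexing stand

TASK

Fit the loose dark change gear, hexagonal hub up, over the spindle of the indexing stand: lower it gently, rocking it about its axis until its teeth find the gaps of the locked brass drive gear, and bring it down fully home on the spindle's shoulder, then let go. Never force the teeth or let the gear drop, and leave the tape roll, the club head and the green screwdriver beside the work where they are.

Things in the scene. Friction and masses are not known exactly. Their poses are not given: they have to be found in the camera images.
- gear: Loose dark steel change gear, 0.3 to 0.65 kg, lying flat on the table, hub up. Toothed disc 22 mm thick, 107 mm over the tips, 16 teeth (one pitch is 22.5 degrees), one tooth centred on +x. Blind bore from below, 31 mm across, 46 mm deep. Origin: centre of the underside; z is the axis, up through the hub. Over 60 N on the tooth tops or 90 N on the stand is forcing; tilting doubles a push.
- hub_top (a point): Centre of the top of the change gear's bright hexagonal hub, made to be gripped: 40 mm across flats, from 22 to 56 mm above the gear's underside; this point is 56 mm above it. Axes as the gear's: flats face along +x and every 60 degrees from there about z.
- stand: Fixed indexing stand: grey painted base plate 225 x 130 mm, its top 20 mm above the table. Origin on the table under the steel spindle's axis, z up. The plate reaches from 65 mm in -x to 160 mm in +x and 65 mm to either side. A brass drive gear stands on it, 84 mm along +x.
- spindle_seat (a point): Point on the spindle axis at the height of the shoulder (a disc of 48 mm diameter, 26 mm above the table) on which the underside of the seated change gear rests. The spindle, 28 mm in diameter, rises 38 mm above this point; its top 11 mm taper to 14 mm diameter. Axes as the stand's.
- drive_axis (a point): On the brass drive gear's axis, level with the tops of its teeth, 46 mm above the table (20 mm above the seat) and 84 mm in +x of the spindle. 12 teeth, 83 mm over tips, 22 mm thick. Locked by a brake; its tooth phase varies and is not reported. A gear lowered on the spindle stops on these tops unless tooth meets gap; centred and meshed, it has 1 to 1.5 degrees of play each way. Axes as the stand's.
- guard_top (a point): Centre of the top of the blue guard over the drive gear, 51.5 mm above the table, 70 mm along the stand's x by 100 mm along its y. Its edge nearest the spindle is 63 mm from the spindle axis, 9 mm clear of the change gear's teeth. Axes as the stand's.
- tape_roll: Grey roll of tape lying flat, 112 mm across, 46 mm high, a bystander. Origin: centre of the underside.
- club_head_1: Black golf club head standing on its sole, 70 x 119 x 50 mm, a bystander. Origin: centre of the underside.
- driver_green: Screwdriver with green handle lying on the table, 25 x 156 x 22 mm, long along its y, a bystander. Origin: centre of the underside.

How it is judged:
By the outcome, as a careful person would: the job done as asked, in the order asked, and still so for the second after the job is handed in, with the robot touching nothing.
It also fails if it takes over 58 s, if anything falls off the work surface, if the arm or the gripper's body presses on something with over 40 N, if the wrist force passes 120 N, or if a joint passes its speed limit or range.

ROBOT

A 6-joint arm with a two-finger parallel gripper is mounted at the origin on a cart in front of the work surface, level with it; the furniture and walls round the work are solid. World frame = base frame: x ahead of the robot, y to its left, z up, the work surface at z = 0. Lengths are in m, angles in rad, forces in N, time in s.
With the tool pointing down it reaches from about 0.35 to 0.8 m from the base axis. Payload 7.3 kg.
Tool frame: the origin (TCP) lies between the finger pads; the fingertips stand 25 mm ahead of it and the grasp point (between the pads) lies 6 mm ahead of it (r.tip_extent is the distance from the TCP to the fingertips, in m); z points along the fingers, y is the line along which they close (so a half turn about z gives the same grasp; the last joint's range is limited). The gripper opens to 85 mm and grips with 20 to 120 N. Pads are 22 mm wide; open, the fingers measure 114 mm over their backs; the gripper's body (76 mm by 85 mm) begins 54 mm behind the grasp point. The pads swing forward as they close: fully open they stand 13 mm farther back than shut.
Start: joints at [1.113, 0.342, 1.524, -0, 1.275, -0.146], TCP at [0.161, 0.5, 0.256] pointing down, gripper open.
Joint ranges: [-2.53, 2.53], [-0.77, 2.02], [0.04, 2.7], [-1, 4.14], [0.28, 2.66], [-3.11, 3.11]. Speed limits (rad/s): [2.57, 2.57, 3.14, 3.14, 3.14, 3.14].

INTERFACE

Orientations are given as a unit quaternion [x, y, z, w].
In Python, from workcell import r, command_gripper, optics gives the robot as it stands. The module is installed in compiled form; this text tells all that it offers. Calls block until the motion is done:
- r.reach(position, orientation): joint-space move of the TCP to a pose.
- r.move_straight(position, orientation=None, speed=0.15, max_force=None): straight line of the TCP; orientation=None keeps the orientation; speed is the mean speed in m/s. With max_force (N) it stops when the force on the tool has changed by that much, and returns True; else False.
- r.movej(angles): joint-space move.
- command_gripper(opening, force=None): finger opening in m; force is the grip in N (None keeps the last); returns when the fingers have stopped.
- r.hold(seconds).
- r.solve_ik(position, orientation): joint angles nearest the present ones, or None.
- r.read_state(): the state.
- optics.get_image(name): name is "scene" or "top"; returns (picture, depth): 420x560x3 uint8, red, green, blue; 420x560 float32, m along the optical axis (not along the pixel's ray), 0 where there is no reading.
- optics.camera_model(name): a dict with "K" (3x3 intrinsics, pixels), "R" (3x3) and "t" (3): a world point X has camera coordinates R X + t. Camera axes: x right, y down, z forward; pixel columns grow to the right and rows downward; lengths in m; the calibration is good to about 2 mm. A picture is of the moment at which its call begins. camera_model takes no time and is no camera call.
A pose or a line that the arm cannot do raises r.PlanningError and nothing moves.
- r.finish_job(): hands the job in; it is judged then, once.
The state is a dict: "time_s": time; "joint_positions": joint angles; "dq": joint speeds; "tau": joint torques, N m; "eef_pos": TCP position; "eef_rot": TCP orientation; "contact_force": force on the tool from outside, world axes, zero at the start; "torque": the same for the moment, N m; "grip_width": finger opening in m; "grip_force": force on a finger pad.
Only numpy, scipy, OpenCV 4.12 (cv2) and the standard library are available. Lean on these libraries where they do the work, as an engineer would, in place of code of your own. Each camera call takes 0.05 s, during which the arm holds its last target. There are 200 camera calls.

## Working session

There is one attempt and no reset: what is moved stays moved. The work goes in short steps, each a Python script; the robot and the scene stay as the last script left them, time stands still between calls to the robot, and variables do not carry over. Pictures are saved under pics/ and viewed, at most 10 in all, crops included, and the job is handed in when it is done.

```bash
mkdir -p pics; python3 - <<'E'
from workcell import r, optics
import cv2,numpy as np
for n in("scene","top"):
    im,d=optics.get_image(n); cv2.imwrite(f"pics/{n}0.png",im[:,:,::-1]); np.savez(f"{n}0.npz",im=im,d=d)
    m=optics.camera_model(n); print(n,m["K"],m["R"],m["t"],-m["R"].T@m["t"])
s=r.read_state(); print(s["time_s"],s["eef_pos"],s["eef_rot"],s["contact_force"])
E
```

```text
scene [[466.45344234   0.         281.6239585 ]
 [  0.         466.45344234 209.2563056 ]
 [  0.           0.           1.        ]] [[-0.76129503 -0.64835442  0.00815041]
 [-0.50711116  0.58752056 -0.63060119]
 [ 0.40406454 -0.48420672 -0.77606424]] [0.38338212 0.41039665 0.90059382] [0.1360856  0.4435246  0.95459056]
top [[430.51880103   0.         274.42599761]
 [  0.         430.51880103 217.52073149]
 [  0.           0.           1.        ]] [[-0.02742634 -0.99960977  0.00530078]
 [-0.99714781  0.02698503 -0.0704844 ]
 [ 0.07031385 -0.00721879 -0.9974988 ]] [-0.09368894  0.60394342  0.90041804] [ 0.53633945 -0.10344988  0.94123112]
0.1 [0.16089095 0.49938852 0.25569117] [ 1.55299131e-01  9.87867238e-01 -6.72315971e-04 -2.19551471e-04] [-0.1752427  -0.37536101 -0.11936824]
```

View pics/scene0.png

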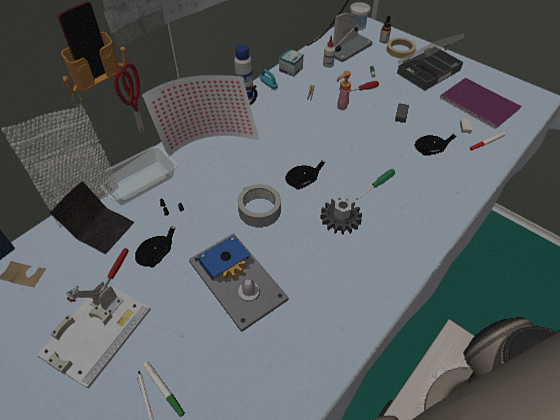

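View pics/top0.png

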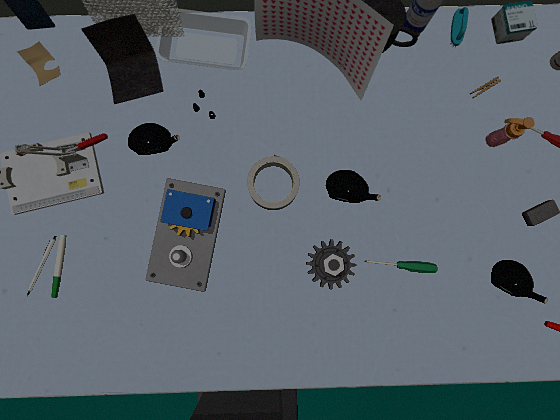

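The top view shows the gear at about (332,264) with the screwdriver tip at (365,261). The spindle is at (180,256), with the guard at (188,210) and the exposed brass teeth at (186,231).

```bash
cat > h.py <<'E'
from workcell import r, optics, command_gripper
import cv2,numpy as np
def ray(n,uv,z):
    m=optics.camera_model(n);uv=np.atleast_2d(uv).astype(float)
    c=-m["R"].T@m["t"]; d=(np.c_[uv,np.ones(len(uv))]@np.linalg.inv(m["K"]).T)@m["R"]
    return c+d*((z-c[2])/d[:,2])[:,None]
def cloud(n,d):
    m=optics.camera_model(n);v,u=np.mgrid[:420,:560]
    p=np.stack([u,v,np.ones_like(u)],-1)@np.linalg.inv(m["K"]).T*d[...,None]
    return (p-m["t"])@m["R"]
def proj(n,X):
    m=optics.camera_model(n);p=np.atleast_2d(X)@m["R"].T+m["t"];p=p@m["K"].T;return p[:,:2]/p[:,2:]
E
python3 - <<'E'
from h import *
for n,gc,sc in(("top",(332,264),(180,256)),("scene",(342,210),(249,287))):
    f=np.load(n+"0.npz");im,d=f["im"],f["d"];P=cloud(n,d)
    v,u=np.mgrid[:420,:560]
    for nm,c,z0,z1,R in(("hub",gc,.050,.062,16),("disc",gc,.017,.027,40),("spin",sc,.055,.070,20),("guard",(188,210) if n=="top" else (227,257),.046,.057,45)):
        m=(P[...,2]>z0)&(P[...,2]<z1)&(np.hypot(u-c[0],v-c[1])<R)&(d>0)
        q=P[m]; 
        if len(q)<5: print(n,nm,len(q));continue
        rc=cv2.minAreaRect(q[:,:2].astype(np.float32)*1000)
        print(n,nm,len(q),q.mean(0).round(4),rc, cv2.minEnclosingCircle(q[:,:2].astype(np.float32)*1000))
    hsv=cv2.cvtColor(im,cv2.COLOR_RGB2HSV)
    b=cv2.inRange(hsv,(100,120,60),(120,255,255)); 
    cs=[c for c in cv2.findContours(b,0,1)[0] if cv2.contourArea(c)>400 and abs(c[:,0].mean(0)-((188,210) if n=="top" else (227,257))).max()<25]
    for c in cs: print(n,"blue",cv2.minAreaRect(ray(n,c[:,0],.0515)[:,:2].astype(np.float32)*1000))
    if n=="top": a=im[170:295,140:230]; e=im[234:296,300:362]
    else: a2=im[230:330,185:295]; e2=im[190:240,315:365]
z=lambda x:cv2.resize(x,(400,300) if 0 else None,fx=300/x.shape[0],fy=300/x.shape[0],interpolation=cv2.INTER_CUBIC)
t=np.hstack([z(a),z(e)]);b=np.hstack([z(a2),z(e2)]);w=max(t.shape[1],b.shape[1])
pad=lambda x:np.pad(x,((0,0),(0,w-x.shape[1]),(0,0)))
cv2.imwrite("pics/c1.png",np.vstack([pad(t),pad(b)])[:,:800,::-1])
E
```

```text
top hub 333 [ 0.4992 -0.2281  0.0558] ((499.1696472167969, -228.02737426757812), (43.21820831298828, 39.356388092041016), 61.939414978027344) ((499.11083984375, -228.11915588378906), 21.977827072143555)
top disc 1105 [ 0.4995 -0.2269  0.021 ] ((499.32037353515625, -227.83306884765625), (103.5545654296875, 104.37677001953125), 51.99412536621094) ((499.1735534667969, -227.7800750732422), 53.30500411987305)
top spin 121 [0.5253 0.0908 0.061 ] ((525.2559814453125, 91.59017944335938), (24.899131774902344, 24.490657806396484), 88.74887084960938) ((524.9007568359375, 91.87799835205078), 13.244038581848145)
top guard 1656 [0.6177 0.0711 0.0517] ((593.1788330078125, 77.36762237548828), (100.42684173583984, 126.77474212646484), 77.1041030883789) ((601.6596069335938, 74.84382629394531), 73.02450561523438)
top blue ((620.6262817382812, 71.00257110595703), (99.40398406982422, 69.59800720214844), 77.79485321044922)
scene hub 193 [ 0.4964 -0.2255  0.0554] ((497.01910400390625, -226.90798950195312), (38.07189178466797, 45.809627532958984), 36.9136962890625) ((496.7856750488281, -227.11343383789062), 22.93642234802246)
scene disc 583 [ 0.4935 -0.2201  0.0208] ((498.005859375, -227.22857666015625), (102.7037353515625, 106.59257507324219), 35.3491096496582) ((498.2215270996094, -227.02886962890625), 54.08686828613281)
scene spin 87 [0.5217 0.0943 0.0608] ((522.0191040039062, 93.4284439086914), (25.541587829589844, 24.10291290283203), 6.633509635925293) ((522.6019897460938, 92.42200469970703), 13.562716484069824)
scene guard 1181 [0.6119 0.0748 0.0514] ((582.2334594726562, 79.02992248535156), (100.64051055908203, 149.2037353515625), 78.03645324707031) ((588.4408569335938, 77.35368347167969), 81.02259063720703)
scene blue ((616.0879516601562, 72.36518859863281), (99.61189270019531, 75.05516815185547), 77.11363220214844)
```

View pics/c1.png

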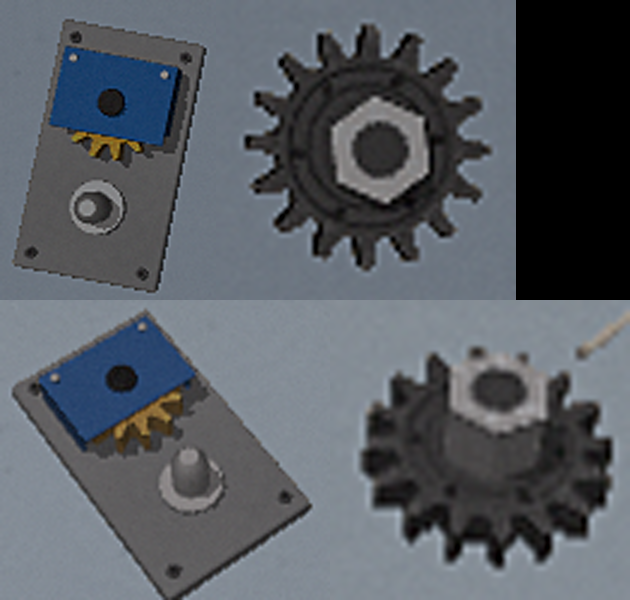

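```bash
python3 - <<'E'
from h import *
def samp(ch,n,c,rs,th,z):
    X=np.array([[c[0]+r_*np.cos(t),c[1]+r_*np.sin(t),z] for r_ in rs for t in th]); p=proj(n,X).astype(np.float32)
    return cv2.remap(ch.astype(np.float32),p[:,0].reshape(len(rs),-1),p[:,1].reshape(len(rs),-1),cv2.INTER_LINEAR)
phi=np.radians(-12.2)
for n,g,s in(("top",(.4992,-.2279),(.525,.0917)),("scene",(.4970,-.2272),(.5225,.0925))):
    f=np.load(n+"0.npz");im,d=f["im"],f["d"];gray=im.astype(float).mean(2)
    th=np.radians(np.arange(0,360,.5))
    p=samp(gray,n,g,np.arange(.045,.052,.001),th,.022)
    for k,pr in((16,-p),(6,-samp(gray,n,g,np.arange(.017,.0235,.001),th,.056))):
        pr=pr.mean(0); a=np.angle((pr*np.exp(1j*k*th)).mean()); amp=abs((pr*np.exp(1j*k*th)).mean())
        print(n,k,"phase deg",np.degrees(a/k)%(360/k),amp)
    P=cloud(n,d);dc=np.array(s)+.084*np.array([np.cos(phi),np.sin(phi)])
    hsv=cv2.cvtColor(im,cv2.COLOR_RGB2HSV); y=cv2.inRange(hsv,(10,110,60),(35,255,255))>0
    rel=P[...,:2]-dc; rr=np.hypot(rel[...,0],rel[...,1]); an=(np.degrees(np.arctan2(rel[...,1],rel[...,0]))-np.degrees(phi)-180+180)%360-180
    m=y&(rr<.046)&(P[...,2]>.03)
    print(n,"brass",m.sum(),"z",np.percentile(P[m][:,2],[5,25,50,75,95]).round(4),"rmax",rr[m].max())
    val=(y*255).astype(np.float32)
    ths=np.radians(np.arange(-70,70,2.))
    q=samp(val,n,dc,np.arange(.034,.0415,.001),ths+phi+np.pi,.046).mean(0)
    qg=samp(im[...,0].astype(float)-im[...,2],n,dc,np.arange(.034,.0415,.001),ths+phi+np.pi,.046).mean(0)
    print(" ".join(f"{int(np.degrees(t))}:{int(a)}/{int(b)}" for t,a,b in zip(ths,q,qg)))
    w=np.abs(ths)<np.radians(45.1); best=max(np.arange(0,30,.5),key=lambda o:(qg[w]*np.cos(12*(ths[w]-np.radians(o)))).sum()); print("drive tooth offset",best, "mesh gear tooth world", (-12.2-.75*best+11.25)%22.5)
E
```

```text
top 16 phase deg 19.30603044764147 20.81042141679788
top 6 phase deg 34.91665900123273 8.689271062449484
top brass 122 z [0.044  0.0452 0.0463 0.0472 0.0486] rmax 0.041581635112156054
-70:0/-81 -68:0/-81 -66:0/-81 -64:0/-83 -62:0/-85 -59:0/-71 -58:0/-58 -56:0/-44 -54:0/-19 -52:4/-3 -50:53/16 -48:122/57 -46:205/92 -44:223/94 -42:216/90 -40:207/78 -38:116/45 -36:30/22 -34:2/10 -32:0/4 -29:0/0 -28:0/-1 -26:0/-2 -24:0/-2 -22:0/0 -20:29/17 -18:140/61 -16:243/93 -14:251/97 -12:242/93 -10:216/76 -8:114/45 -6:17/26 -4:0/19 -2:0/11 0:0/1 2:0/-2 4:0/-2 6:0/-3 8:5/-2 10:92/23 12:172/56 14:247/99 16:230/97 18:204/87 20:166/70 22:123/52 24:26/26 26:0/15 28:0/9 29:0/1 32:0/-2 34:0/-2 36:0/-4 38:3/-1 40:37/16 42:145/59 44:222/94 46:246/101 48:255/97 50:212/74 52:91/25 54:14/-11 56:0/-39 58:0/-65 59:0/-80 62:0/-85 64:0/-83 66:0/-83 68:0/-82
drive tooth offset 17.0 mesh gear tooth world 8.8
scene 16 phase deg 19.154181217317763 3.1050436353830833
scene 6 phase deg 33.48362453471219 8.010055099718182
scene brass 188 z [0.0311 0.0391 0.0446 0.0462 0.0478] rmax 0.041771110403386325
-70:0/-71 -68:0/-69 -66:4/-56 -64:25/-31 -62:57/1 -59:143/28 -58:221/39 -56:176/34 -54:57/23 -52:27/19 -50:112/33 -48:185/57 -46:207/69 -44:247/73 -42:216/64 -40:156/48 -38:102/34 -36:44/30 -34:10/28 -32:110/28 -29:183/27 -28:189/25 -26:195/27 -24:212/32 -22:247/39 -20:230/43 -18:180/54 -16:180/64 -14:204/68 -12:246/73 -10:226/59 -8:145/34 -6:58/23 -4:20/22 -2:73/26 0:161/33 2:236/39 4:255/42 6:255/43 8:255/42 10:255/42 12:249/49 14:243/62 16:253/71 18:240/77 20:214/72 22:183/52 24:162/36 26:193/31 28:242/34 29:255/37 32:255/38 34:255/39 36:252/39 38:245/37 40:237/38 42:227/47 44:219/56 46:225/66 48:247/77 50:231/72 52:198/64 54:192/53 56:191/42 58:157/30 59:102/14 62:45/-12 64:9/-37 66:0/-58 68:0/-69
drive tooth offset 15.5 mesh gear tooth world 9.925
```

```bash
cat >> h.py <<'E'
def Q(deg):
    a=np.radians(deg+90)/2; return np.array([np.cos(a),np.sin(a),0,0])
E
python3 - <<'E'
from h import *
G=np.array([.4988,-.2278]); S=np.array([.525,.0917]); y0=-25.7
print(r.tip_extent)
for nm,p,a in(("pick",[*G,.053],y0),("pl1",[*S,.16],y0-10.3),("pl2",[*S,.16],y0+12.2)):
    print(nm,np.round(r.solve_ik(p,Q(a)),3))
r.reach([*G,.15],Q(y0)); command_gripper(.065,60)
print(r.move_straight([*G,.054],speed=.1,max_force=15))
s=r.read_state();print(s["time_s"],s["eef_pos"],s["contact_force"])
command_gripper(.03,60); r.hold(.2)
s=r.read_state();print(s["time_s"],s["eef_pos"],s["grip_width"],s["grip_force"],s["contact_force"])
r.move_straight([*G,.16],speed=.1); r.hold(.2)
s=r.read_state();print(s["time_s"],s["eef_pos"],s["eef_rot"],s["grip_width"],s["contact_force"],s["torque"])
im,d=optics.get_image("scene"); cv2.imwrite("pics/l1.png",im[:,:,::-1])
E
```

```text
0.025
pick [-0.568  0.625  1.693 -0.     0.824 -0.12 ]
pl1 [ 0.029  0.453  1.64  -0.     1.049  0.657]
pl2 [ 0.029  0.453  1.64  -0.     1.049  0.265]
False
4.4 [ 0.4991925  -0.22804299  0.05458675] [0.52646245 0.85464238 1.23390072]
4.9417 [ 0.49907726 -0.22795017  0.054843  ] 0.038876796413569135 63.25679391855374 [-1.6001091   0.19392189  5.51180803]
6.35 [ 0.49860036 -0.22769957  0.15944226] [ 8.46670659e-01  5.32117010e-01 -2.33472216e-04 -4.77520642e-04] 0.03904049744568623 [ 0.32749014 -0.79266799 -4.9457786 ] [ 0.0212428   0.01676536 -0.02683821]
```

View pics/l1.png

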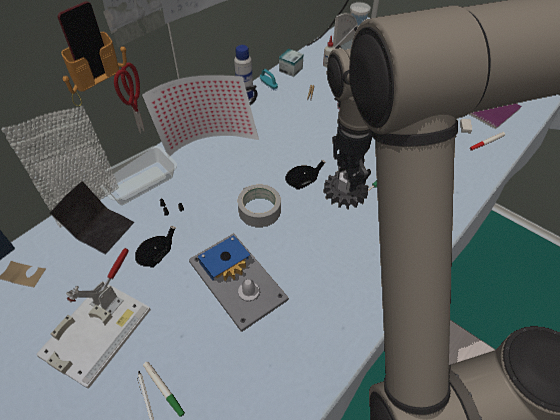

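The scene view shows the gear lifted level in the gripper at (347,188), with the stand unobstructed at (240,280). Next I'll move above the spindle.

```bash
python3 - <<'E'
from h import *
S=np.array([.525,.0917])
r.move_straight([*S,.16],Q(-13.5),speed=.2); r.hold(.3)
s=r.read_state();print(s["time_s"],s["eef_pos"],s["contact_force"])
out=[]
for n in("scene","top"):
    im,d=optics.get_image(n);np.savez(n+"1.npz",im=im,d=d);P=cloud(n,d)
    near=(np.hypot(P[...,0]-S[0],P[...,1]-S[1])<.07)&(d>0)
    h=np.histogram(P[near][:,2],np.arange(.02,.18,.008));print(n,h[0])
    for a,b in((.098,.135),(.118,.135),(.135,.16)):
        q=P[near&(P[...,2]>a)&(P[...,2]<b)]
        if len(q)>9: print(a,len(q),cv2.minEnclosingCircle(q[:,:2].astype(np.float32)*1000))
    c=proj(n,[*S,.12])[0].astype(int);out.append(cv2.resize(im[max(c[1]-60,0):c[1]+60,max(c[0]-65,0):c[0]+65],(400,370),interpolation=2))
cv2.imwrite("pics/a1.png",np.hstack(out)[:,:,::-1])
E
```

```text
8.45 [0.52502014 0.09130499 0.15999517] [-0.30080375 -0.67608844 -5.14206572]
scene [801  29  16  13   4   0   0   0   0   0  37 130 268 633  21  28  43 121
  22]
0.098 1074 ((523.6121826171875, 91.1921615600586), 54.636756896972656)
0.118 863 ((523.6221923828125, 91.421142578125), 54.51362991333008)
0.135 124 ((521.5909423828125, 98.35062408447266), 29.821815490722656)
top [574  16  21 139  27   0   0   0   0   0  17  57 141 725  17  29  30 110
  10]
0.098 947 ((525.1726684570312, 88.5242691040039), 53.437950134277344)
0.118 856 ((525.7100219726562, 89.32933807373047), 53.1121940612793)
0.135 98 ((526.0191650390625, 88.70582580566406), 32.243473052978516)
```

View pics/a1.png

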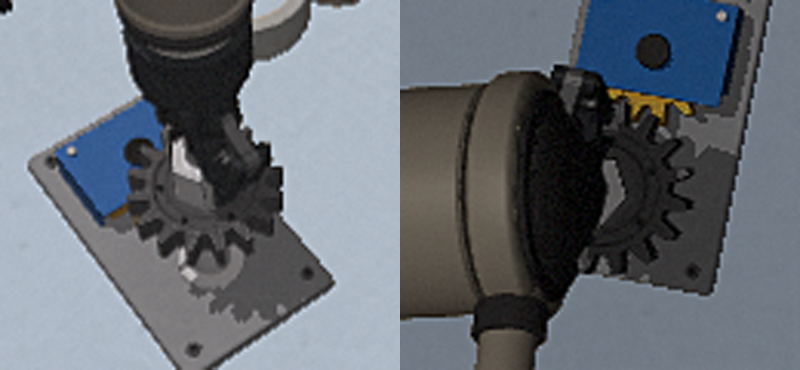

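The gear is off by about (-1,+1.6) mm relative to the spindle in both views, so I'll correct that and lower it with a force stop.

```bash
python3 - <<'E'
from h import *
S=np.array([.524,.0933]); q=Q(-13.5)
def st(t): s=r.read_state();print(t,round(s["time_s"],2),s["eef_pos"].round(4) if hasattr(s["eef_pos"],"round") else s["eef_pos"],np.round(s["contact_force"],1),np.round(s["torque"],2))
r.move_straight([*S,.125],q,speed=.08); r.hold(.2); st("above")
h=r.move_straight([*S,.104],q,speed=.03,max_force=10); r.hold(.2); st(f"on spindle {h}")
if not h:
    h=r.move_straight([*S,.090],q,speed=.015,max_force=8); r.hold(.2); st(f"teeth {h}")
E
```

```text
above 9.34 [0.5244 0.0933 0.1256] [ 0.2  0.1 -5.1] [0.02 0.02 0.  ]
on spindle False 10.39 [0.5241 0.0933 0.1042] [-0.2  0.2 -5.6] [-0.01 -0.01 -0.  ]
teeth False 11.68 [0.524  0.0933 0.0901] [ 0.   0.4 -5.8] [ 0.   -0.02 -0.03]
```

```bash
python3 - <<'E'
from h import *
S=np.array([.524,.0933]); q=Q(-13.5)
def st(t): s=r.read_state();print(t,round(s["time_s"],2),np.round(s["eef_pos"],4),np.round(s["contact_force"],1),np.round(s["torque"],2))
h=r.move_straight([*S,.078],q,speed=.012,max_force=10); r.hold(.2); st(f"seat {h}")
im,d=optics.get_image("scene");P=cloud("scene",d);m=(np.hypot(P[...,0]-.524,P[...,1]-.0933)<.05)&(P[...,2]>.035)&(P[...,2]<.06);print(np.median(P[m][:,2]),m.sum())
cv2.imwrite("pics/s1.png",cv2.resize(im[220:340,180:310],(650,600),interpolation=2)[:,:,::-1])
E
```

```text
seat True 12.62 [0.5239 0.0933 0.0808] [-0.3  1.3  5.6] [-0.03  0.04  0.02]
0.04662271283311657 730
```

View pics/s1.png

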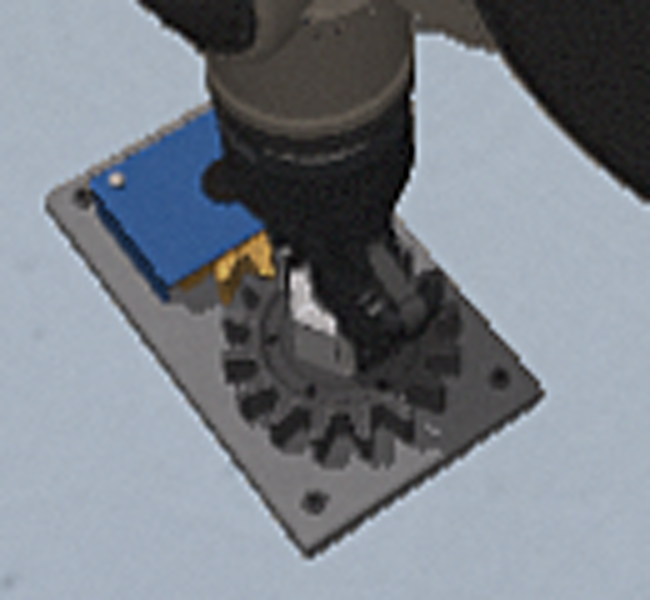

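The picture shows the gear down and level on the stand, its teeth against the brass gear. Contact came at the expected seat height of 26 mm, so I'll release and withdraw.

```bash
python3 - <<'E'
from h import *
S=np.array([.5239,.0933]); q=Q(-13.5)
command_gripper(.062); r.hold(.2)
r.move_straight([*S,.17],q,speed=.06); r.reach([.40,.0,.30],Q(-13.5)); r.hold(.2)
s=r.read_state();print(s["time_s"],s["eef_pos"],s["contact_force"],s["grip_width"])
for n in("scene","top"):
    im,d=optics.get_image(n);P=cloud(n,d);near=(np.hypot(P[...,0]-.524,P[...,1]-.0925)<.06)
    for a,b in((.04,.0505),(.076,.09)):
        k=near&(P[...,2]>a)&(P[...,2]<b); 
        if k.sum(): print(n,k.sum(),np.median(P[k],0).round(4))
    if n=="scene": o=im
    else: o=np.hstack([cv2.resize(o[220:340,180:310],(400,370)),cv2.resize(im[150:300,110:272],(400,370))])
cv2.imwrite("pics/f1.png",o[:,:,::-1])
E
```

```text
15.9083 [0.40037687 0.00041656 0.2989069 ] [-0.10825953 -0.03057446  0.74353336] 0.06177420338100583
scene 990 [0.5148 0.1022 0.0467]
scene 288 [0.5219 0.0942 0.0818]
top 1228 [0.5287 0.086  0.0473]
top 366 [0.524  0.0918 0.0823]
```

View pics/f1.png

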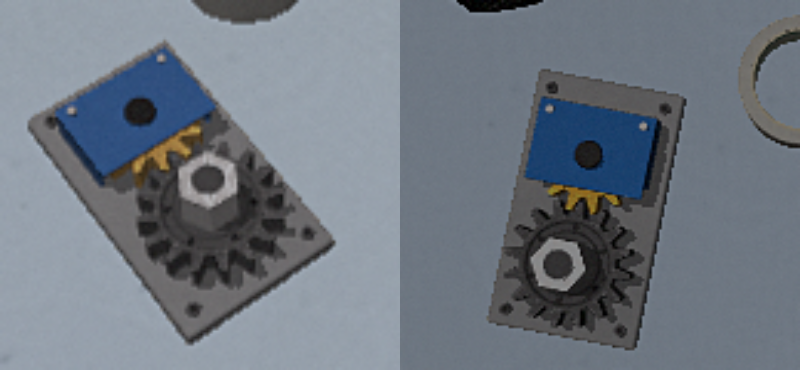

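Both views show the gear seated and meshed: the hub top is at 82 mm (26 + 56) and the arm is clear.

```bash
python3 -c "
from workcell import r
print(r.finish_job())"
```

```text
the job is handed in; nothing more can be done
None
```

The change gear is on the spindle, hub up, fully seated on the shoulder and meshed with the drive gear; I let go of it at about 16 s without forcing or needing to rock it, and the job is handed in (no verdict was returned).

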